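# Thread two flask weight rings back on their storage spindle

### The job

Put the two coated flask weight rings away on the upright spindle of their stand in size order: first the wider blue ring, flat on the stand's base, then the narrower red ring, flat on top of it. Let go of both, and leave the brown cork ring lying where it is.

Things in the scene. Friction and masses are not known exactly. Their poses are not given: they have to be found in the camera images.
- stand: Storage stand fixed to the black bench: a round grey base disc, 90 mm across and 10 mm thick, with a vertical dark steel spindle in its middle, 14 mm in diameter, its blunt tapered tip 60 mm above the bench. Origin: centre of the underside of the base, at bench height, on the spindle's axis; z up. Stand, weight rings and cork ring change places; 120 mm or more between centres.
- ring_wide: The wider weight ring, loose: blue coated metal, 58 mm outside diameter, straight-through hole of 36 mm, 20 mm high, about 0.2 kg, lying flat on the bench. Origin: on the ring's axis, at its underside; z up along the axis.
- ring_narrow: The narrower weight ring, loose: red coated metal, 46 mm outside diameter, straight-through hole of 32 mm, 18 mm high, about 0.1 kg, lying flat on the bench. Origin: on the ring's axis, at its underside; z up along the axis.
- cork_ring: Bystander of similar shape, loose: brown cork ring (a flask rest), 64 mm outside diameter, hole 38 mm, 20 mm high, 30 g. Origin: on its axis, at its underside. Also loose, 145 mm or more beyond the outermost of the four things: a 130 mm high glass flask (far left), a 90 mm amber jar (far right); and a 16 mm high green screw cap less than 0.36 m from the robot's axis.
Mind the look-alikes: they are no part of the job. There is more than one size of the ring_narrow; the job needs the smallest. There is more than one size of the ring_wide; the job needs the smaller.

How it is judged:
On the way:
1. the blue ring is threaded on the spindle and lies flat on the base (z of ring_wide in the frame of stand between 0.005 and 0.016 m and horizontal distance between ring_wide and stand below 0.015 m and angle between ring_wide's own z axis and vertical below 0.17 rad), for 0.2 s.
At the end, for the whole second after the job is handed in: Both rings on the spindle, at rest and within 10 degrees of flat: blue underside 5-16 mm above the bench (10 when flat), axis within 15 mm of the spindle's; red underside 25-36 mm (30 when flat), axis within 13 mm; cork ring within 30 mm of its start (all of step 1 and z of ring_narrow in the frame of stand between 0.025 and 0.036 m and horizontal distance between ring_narrow and stand below 0.013 m and angle between ring_narrow's own z axis and vertical below 0.17 rad and linear speed of each of ring_wide, ring_narrow below 0.02 m/s and distance of cork_ring from where it was at the start of the episode below 0.03 m); the robot touches nothing.
It fails at once if the cork ring is shifted by more than 30 mm (distance of cork_ring from where it was at the start of the episode above 0.03 m).
It also fails if it takes over 64 s, if anything falls off the work surface, if the arm or the gripper's body presses on something with over 40 N, if the wrist force passes 120 N, or if a joint passes its speed limit or range.

### The arm

A 6-joint arm with a two-finger parallel gripper is mounted at the origin on the work surface. World frame = base frame: x ahead of the robot, y to its left, z up, the work surface at z = 0. Lengths are in m, angles in rad, forces in N, time in s.
With the tool pointing down it reaches from about 0.3 to 0.875 m from the base axis. Payload 6.4 kg.
Tool frame: the origin (TCP) lies at the very end of the fingers, on their centre line; the grasp point (between the pads) lies 19 mm behind it; z points along the fingers, y is the line along which they close (so a half turn about z gives the same grasp; the last joint's range is limited). The gripper opens to 85 mm and grips with 20 to 120 N. Pads are 22 mm wide; open, the fingers measure 114 mm over their backs; the gripper's body (76 mm by 85 mm) begins 54 mm behind the grasp point. The pads swing forward as they close: fully open they stand 13 mm farther back than shut.
Start: joints at [-1.427, 0.181, 1.607, -0, 1.354, -0.206], TCP at [0.197, -0.54, 0.231] pointing down, gripper open.
Joint ranges: [-2.99, 2.99], [-0.89, 2.07], [0.3, 2.58], [-1.14, 4.28], [0, 2.63], [-3.12, 3.12]. Speed limits (rad/s): [2.57, 2.57, 3.01, 3.14, 3.14, 3.14].

### API

Orientations are given as a unit quaternion [w, x, y, z].
In Python, from bench import telemetry, camera, ctrl, spotter gives the robot as it stands.
- The arm moves only by the tool send_rows, never from a script. Its argument "series" is a list of rows, each a list of 3 entries, a list of its own where there are three numbers: the turn, a rotation vector about the world's x, y, z in degrees, then the shift along the world's x, y, z in mm, then the closure, from -1 (fully open) to 1 (shut), so that 0 is half open. In form: [[[rx, ry, rz], [dx, dy, dz], gripper], ...]. A call has 1 to 10 rows; each row is the pose to reach, as a shift and turn from the pose commanded when the call began; what a row does not reach only later rows make up. A row lasts 1/8 s, in which the tool goes at most 62.5 mm and 10.7 degrees, less where a joint would pass 70% of its speed; a pose out of reach is approached as far as the arm can. A call with a gripper value outside its range is refused whole. The fingers move at their own pace and stop on an object; the grip force is fixed at half the most. Time passes only in rows, so rows that repeat a pose let the fingers close. It gives the time, the measured TCP pose, the force, the opening and the grip force at its end, in the units of the state.
- telemetry.get_obs(): the state, without advancing time (a new reading comes with each control period).
- camera(name): name is "scene" or "top" or "wrist"; returns a dict with "pixels" (480x640x3 uint8, red, green, blue), "camera_matrix" (3x3 intrinsics, pixels), "xyz" and "orientation" of the camera in the world. Camera axes: x right, y up, looking along -z (the intrinsics and any distortion apply to the point x, -y, -z); pixel columns grow to the right and rows downward; lengths in m; the calibration is good to about 2 mm. The wrist camera is an equidistant fisheye: a pixel r from the principal point sees the ray r / f radians off the axis. A picture is of the moment at which its call begins. There is no depth.
- ctrl.hand_in(): hands the job in; it is judged then, once.
Trained networks look in the newest picture that a camera, given by its name, has taken for a name from the list of things; names that differ only in an ending like _2 or _b are one class to them, and where a whole thing is asked for, a point or a joint stands for the part that bears it (a point fixed in the world has none). Each returns a list of dicts, best first, with "conf" (0 to 1); they miss things now and then, are a little off and sometimes report something else, mostly with a low value. They report only what shows in the picture. A call takes as long as a camera call. They do not tell look-alikes from the thing itself.
- spotter.boxes_of(thing, camera): "xyz" ([x, y, z] in m, in world coordinates, good to about 4 mm: the middle of the surface that is visible of it).
- spotter.landmark_of(thing, camera): "xyz" ([x, y, z] in m, in world coordinates, good to about 4 mm: a listed point, or the origin of a listed thing).
The state is a dict: "time_s": time; "q": joint angles; "dq": joint speeds; "joint_efforts": joint torques, N m; "eef_pos": TCP position; "eef_rot": TCP orientation; "wrist_force": force on the tool from outside, world axes, zero at the start; "torque": the same for the moment, N m; "opening": opening from 0.0 (shut) to 1.0 (fully open); "grasp_force": force on a finger pad.
Only numpy, scipy, OpenCV 4.12 (cv2) and the standard library are available. Lean on these libraries where they do the work, as an engineer would, in place of code of your own. Each camera call takes 0.05 s, during which the arm holds its last target. There are 200 camera calls.

## Working session

There is one attempt and no reset: what is moved stays moved. The work goes in short steps, Python scripts to look and compute and a tool call to move; the robot and the scene stay as the last step left them, time stands still between calls to the robot, and variables do not carry over. Pictures are saved under pics/ and viewed, at most 10 in all, crops included, and the job is handed in when it is done.

Besides the shell and the picture viewer there is one more tool, called in YAML: its name, and indented under it one key for each argument. send_rows: Moves the arm, as the interface text tells. Its arguments: {"type":"object","properties":{"series":{"type":"array","items":{"type":"array"}}},"required":["series"]}

```bash
mkdir -p pics
python3 - <<'E'
from bench import telemetry, camera, ctrl, spotter
import cv2,json
for n in ["top","scene"]:
    c=camera(n); cv2.imwrite(f"pics/{n}0.png",c["pixels"][:,:,::-1])
    print(n,c["camera_matrix"],c["xyz"],c["orientation"],c.keys())
for t in ["stand","ring_wide","ring_narrow","cork_ring"]:
    for n in ["top","scene"]:
        print(t,n,[(d["conf"],d["xyz"]) for d in spotter.landmark_of(t,n)])
print(telemetry.get_obs())
E
```

```text
top [[515.17987793   0.         319.20144388]
 [  0.         515.17987793 242.91564777]
 [  0.           0.           1.        ]] [0.49362235 0.0031797  0.88339525] [-0.695801   -0.02735612  0.02024575  0.71742785] dict_keys(['pixels', 'camera_matrix', 'xyz', 'orientation'])
scene [[472.6860334    0.         324.24881251]
 [  0.         472.6860334  236.96619715]
 [  0.           0.           1.        ]] [ 1.00806983 -0.22133057  0.67023306] [0.78437097 0.28288071 0.17915695 0.52215273] dict_keys(['pixels', 'camera_matrix', 'xyz', 'orientation'])
stand top [(0.82, [0.5841, 0.2677, -0.0011])]
stand scene [(0.73, [0.5599, -0.0743, 0.003]), (0.67, [0.5852, 0.2674, 0.0001])]
ring_wide top [(0.72, [0.557, -0.0732, -0.0001])]
ring_wide scene [(0.96, [0.5609, -0.0717, 0.0015]), (0.73, [0.6336, -0.1766, 0.0019]), (0.36, [0.5828, 0.2664, -0.0])]
ring_narrow top [(0.93, [0.4809, 0.1023, -0.0008]), (0.8, [0.6132, 0.1166, -0.0013]), (0.58, [0.6423, 0.0128, -0.001])]
ring_narrow scene [(0.9, [0.481, 0.1005, 0.001]), (0.71, [0.6076, 0.1185, -0.0034]), (0.67, [0.6436, 0.0177, -0.0032])]
cork_ring top [(0.88, [0.4618, -0.2459, 0.0017]), (0.32, [0.5563, -0.0691, -0.0024])]
cork_ring scene [(0.63, [0.4591, -0.2456, 0.0001])]
{'time_s': 0.5, 'q': array([-1.42726948e+00,  1.80806627e-01,  1.60702018e+00,  1.94443372e-05,
        1.35377132e+00, -2.06323506e-01]), 'dq': array([-0.00172707, -0.00039336, -0.00253314,  0.00101831, -0.001685  ,
       -0.00046202]), 'joint_efforts': array([-1.03390132e-03, -4.44449687e+01, -3.51367486e+01, -2.77679328e-04,
        1.88397680e-03, -4.97328898e-07]), 'eef_pos': array([ 0.19709694, -0.54017901,  0.23127496]), 'eef_rot': array([-2.43570178e-06,  9.84739928e-01,  1.74032395e-01,  9.57528772e-06]), 'wrist_force': array([ 0.36782931, -0.35693745, -0.79674158]), 'torque': array([ 0.02083609,  0.00780229, -0.01333485]), 'grasp_force': 0.0, 'opening': 1.001587586073727}
```

View pics/top0.png

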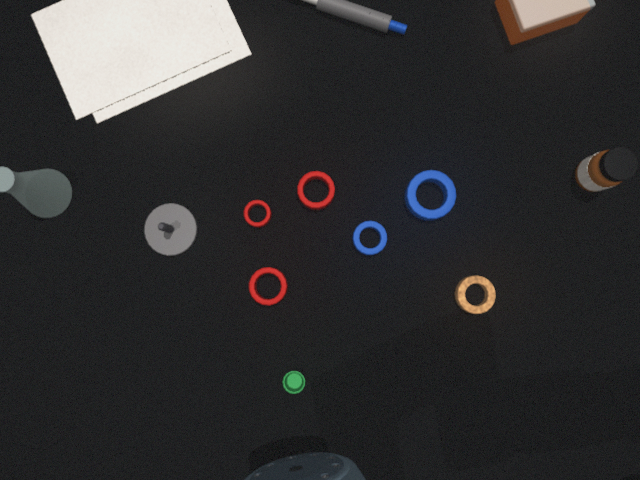

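View pics/scene0.png

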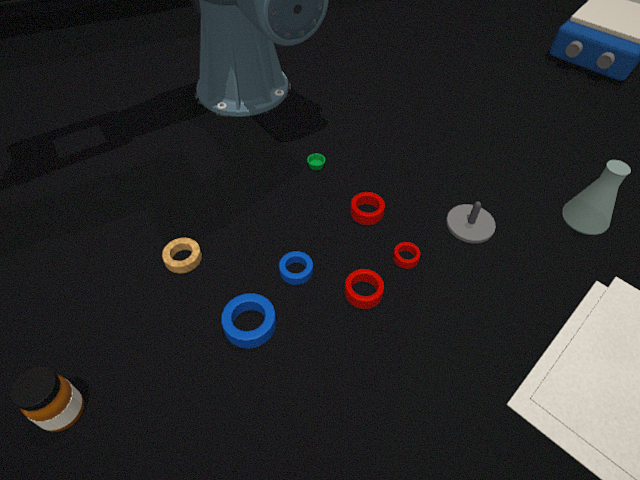

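The top view shows these candidates:
- **Blue:** (370,238) is about 34 px across and (431,195) about 50 px. The task needs 58 mm, roughly 34 px, so (370,238) fits.
- **Red:** (257,213) is about 27 px across, while (316,190) and (268,286) are about 37 px. The smallest, (257,213), is about 46 mm, so it fits.
- **Others:** the stand is at (170,229) and the cork ring at (475,295).

I'll measure these precisely and confirm them in a crop.

```bash
cat > h.py <<'E'
from bench import telemetry, camera, ctrl, spotter
import cv2, numpy as np
from scipy.spatial.transform import Rotation as R
from scipy.optimize import least_squares
def proj(c,P):
    q=c["orientation"]; p=(np.atleast_2d(P)-c["xyz"])@R.from_quat([q[1],q[2],q[3],q[0]]).as_matrix()
    K=c["camera_matrix"]; return np.c_[K[0,2]+K[0,0]*p[:,0]/-p[:,2], K[1,2]-K[1,1]*p[:,1]/-p[:,2]]
def mask(img,kind):
    h=cv2.cvtColor(img,cv2.COLOR_RGB2HSV)
    lo,hi={"red":((172,110,70),(180,255,255)),"blue":((100,110,60),(125,255,255)),"grey":((0,0,75),(180,60,190))}[kind]
    m=cv2.inRange(h,lo,hi)
    if kind=="red": m|=cv2.inRange(h,(0,110,70),(6,255,255))
    return m
def hulls(c,kind):
    cs,_=cv2.findContours(mask(c["pixels"],kind),cv2.RETR_EXTERNAL,cv2.CHAIN_APPROX_NONE)
    return [cv2.convexHull(k) for k in cs if cv2.contourArea(k)>80]
def cen(h): m=cv2.moments(h.astype(np.float32)); return np.array([m["m10"],m["m01"]])/m["m00"]
def fit(c,kind,guess,h,z0=0):
    """xy and diameter of an upright cylinder whose silhouette matches the blob nearest guess"""
    g=proj(c,[*guess,z0+h/2])[0]
    b=min(hulls(c,kind),key=lambda k:np.linalg.norm(cen(k)-g))
    a=np.linspace(0,2*np.pi,60)
    def f(v):
        P=[[v[0]+v[2]/2*np.cos(t),v[1]+v[2]/2*np.sin(t),z] for t in a for z in(z0,z0+h)]
        k=cv2.convexHull(proj(c,P).astype(np.float32)); 
        return [*(cen(k)-cen(b)),np.sqrt(cv2.contourArea(k))-np.sqrt(cv2.contourArea(b))]
    return least_squares(f,[*guess,.05],diff_step=1e-3).x.round(4), cen(b).round(1)
E
python3 - <<'E'
from h import *
cs={n:camera(n) for n in("top","scene")}
for n,c in cs.items():
    for nm,k,g,h in [("wide","blue",(.558,-.072),.02),("bigblue","blue",(.634,-.177),.025),("narrow","red",(.612,.117),.018),("red2","red",(.642,.015),.02),("red3","red",(.481,.101),.02),("stand","grey",(.584,.267),.01)]:
        print(n,nm,*fit(c,k,g,h))
t=cs["top"]["pixels"][150:320,130:470,::-1]
cv2.imwrite("pics/crop.png",cv2.resize(t,None,fx=2.3,fy=2.3,interpolation=cv2.INTER_CUBIC))
E
```

```text
top wide [ 0.5595 -0.0743  0.0577] [369.5 237.2]
top bigblue [ 0.6286 -0.1794  0.0831] [430.1 194.6]
top narrow [0.6075 0.116  0.0451] [256.8 212.7]
top red2 [0.6441 0.0144 0.063 ] [315.6 189.4]
top red3 [0.4829 0.1003 0.0636] [267.5 285.7]
top stand [0.5851 0.2662 0.0877] [170.  228.9]
scene wide [ 0.5601 -0.0743  0.0565] [295.5 267.3]
scene bigblue [ 0.6279 -0.1784  0.0833] [248.5 320.1]
scene narrow [0.6081 0.1151 0.0447] [406.3 254.6]
scene red2 [0.6428 0.0151 0.0641] [363.8 288.3]
scene red3 [0.4821 0.1003 0.0645] [367.  207.8]
scene stand [0.5852 0.2661 0.0853] [470.8 222.8]
```

View pics/crop.png

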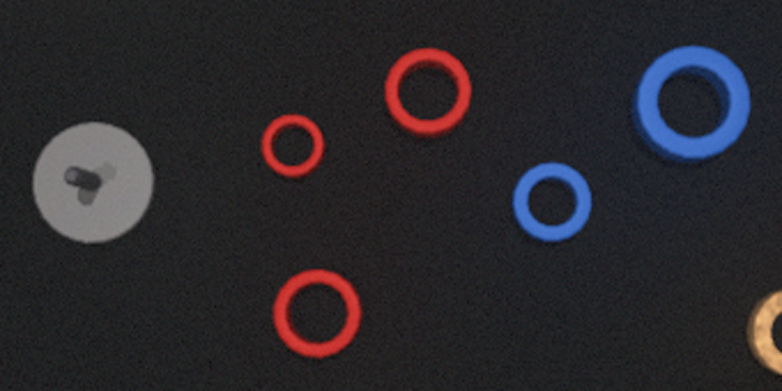

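The crop confirms it. The blue ring at top (370,238) measures 57–58 mm and the red ring at (257,213) measures 45 mm. All the others are 63 mm or more. Moving above the blue ring.

send_rows:
  series:
    - [[0,0,0],[363,466,-111],-1]
    - [[0,0,0],[363,466,-111],-1]
    - [[0,0,0],[363,466,-111],-1]
    - [[0,0,0],[363,466,-111],-1]
    - [[0,0,0],[363,466,-111],-1]
    - [[0,0,0],[363,466,-111],-1]
    - [[0,0,0],[363,466,-111],-1]
    - [[0,0,0],[363,466,-111],-1]
    - [[0,0,0],[363,466,-111],-1]
    - [[0,0,0],[363,466,-111],-1]

```text
time_s: 1.85
eef_pos: [0.5612, -0.0716, 0.1198]
eef_rot: [-0.0, 0.985, 0.175, 0.0]
wrist_force: [0.1, -0.2, 0.8]
opening: 1.003
grasp_force: 0.0
```

send_rows:
  series:
    - [[0,0,0],[0,0,-30],-1]
    - [[0,0,0],[0,0,-70],-1]
    - [[0,0,0],[0,0,-70],-1]
    - [[0,0,0],[0,0,-70],-1]

```text
time_s: 2.35
eef_pos: [0.5608, -0.0746, 0.0515]
eef_rot: [0.0, 0.985, 0.174, 0.001]
wrist_force: [0.0, -0.1, -0.0]
opening: 0.997
grasp_force: 0.0
```

Run:
```python
from h import *
print(telemetry.get_obs()["eef_pos"],telemetry.get_obs()["eef_rot"])
c=camera("wrist"); cv2.imwrite("pics/w1.png",c["pixels"][:,:,::-1])
```

```text
[ 0.56082726 -0.07457003  0.05148594] [2.95943391e-04 9.84765175e-01 1.73888291e-01 5.69640224e-04]
```

View pics/w1.png

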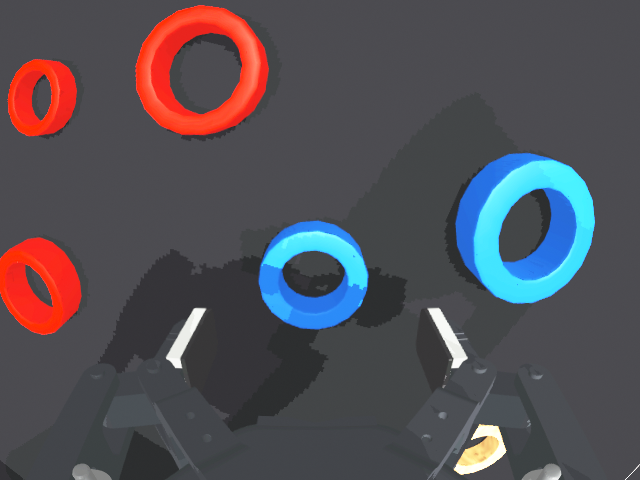

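The wrist view shows the blue ring at (314,275), centred between the pads at (187,338) and (447,337). Descending to grip.

send_rows:
  series:
    - [[0,0,0],[0,0,-25],-1]
    - [[0,0,0],[0,0,-46],-1]
    - [[0,0,0],[0,0,-46],-1]
    - [[0,0,0],[0,0,-46],1]
    - [[0,0,0],[0,0,-46],1]
    - [[0,0,0],[0,0,-46],1]
    - [[0,0,0],[0,0,-46],1]
    - [[0,0,0],[0,0,-46],1]
    - [[0,0,0],[0,0,-46],1]
    - [[0,0,0],[0,0,-46],1]

```text
time_s: 3.65
eef_pos: [0.5616, -0.0747, 0.0065]
eef_rot: [0.001, 0.985, 0.174, 0.001]
wrist_force: [-1.2, 0.3, 6.7]
opening: 0.639
grasp_force: 63.7
```

send_rows:
  series:
    - [[0,0,0],[0,0,20],1]
    - [[0,0,0],[0,0,60],1]
    - [[0,0,0],[0,0,100],1]
    - [[0,0,0],[0,0,100],1]
    - [[0,0,0],[0,0,100],1]

```text
time_s: 4.28
eef_pos: [0.5596, -0.074, 0.1043]
eef_rot: [-0.0, 0.985, 0.174, -0.0]
wrist_force: [-0.6, 0.4, -1.9]
opening: 0.643
grasp_force: 64.7
```

Run:
```python
from h import *
o=telemetry.get_obs();print(o["eef_pos"],o["opening"])
c=camera("scene"); p=c["pixels"][:,:,::-1]
print(proj(c,o["eef_pos"]))
cv2.imwrite("pics/s1.png",cv2.resize(p[130:330,200:420],None,fx=2.7,fy=2.7,interpolation=cv2.INTER_CUBIC))
for n in("top","scene"):
    camera(n); print([(d["conf"],d["xyz"]) for d in spotter.landmark_of("ring_wide",n)])
```

```text
[ 0.55960419 -0.07402168  0.10429093] 0.6430281644623157
[[293.60890198 231.65138615]]
[]
[(0.83, [0.6346, -0.1767, 0.0017]), (0.82, [0.5582, -0.0722, 0.0999])]
```

View pics/s1.png

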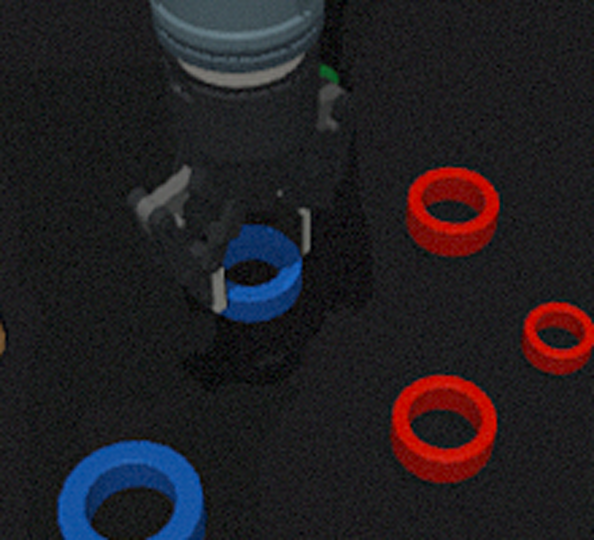

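The crop shows the blue ring held level between the pads at (262,272). Carrying it over to the spindle.

send_rows:
  series:
    - [[0,0,0],[4,55,0],1]
    - [[0,0,0],[8,110,0],1]
    - [[0,0,0],[12,165,0],1]
    - [[0,0,0],[16,220,0],1]
    - [[0,0,0],[20,275,0],1]
    - [[0,0,0],[25,320,0],1]
    - [[0,0,0],[25,340,0],1]
    - [[0,0,0],[25,340,0],1]
    - [[0,0,0],[25,340,0],1]
    - [[0,0,0],[25,340,0],1]

```text
time_s: 5.78
eef_pos: [0.5852, 0.2643, 0.1042]
eef_rot: [0.0, 0.985, 0.173, -0.0]
wrist_force: [0.5, -0.3, -2.2]
opening: 0.642
grasp_force: 64.7
```

Run:
```python
from h import *
o=telemetry.get_obs();print(o["eef_pos"],o["opening"])
c=camera("scene")
print([(d["conf"],d["xyz"]) for d in spotter.landmark_of("ring_wide","scene")])
print(proj(c,[[.5852,.2662,.06],[.5852,.2662,.1],[.5852,.2662,.12]]))
p=c["pixels"][80:280,380:600,::-1]
cv2.imwrite("pics/s2.png",cv2.resize(p,None,fx=2.7,fy=2.7,interpolation=cv2.INTER_CUBIC))
```

```text
[0.5852474  0.2643309  0.10416949] 0.6419007776799301
[(0.73, [0.5832, 0.2659, 0.1017]), (0.62, [0.6318, -0.1796, 0.0024])]
[[478.49607822 202.05583477]
 [484.73066223 186.01770821]
 [488.03029256 177.52958955]]
```

View pics/s2.png

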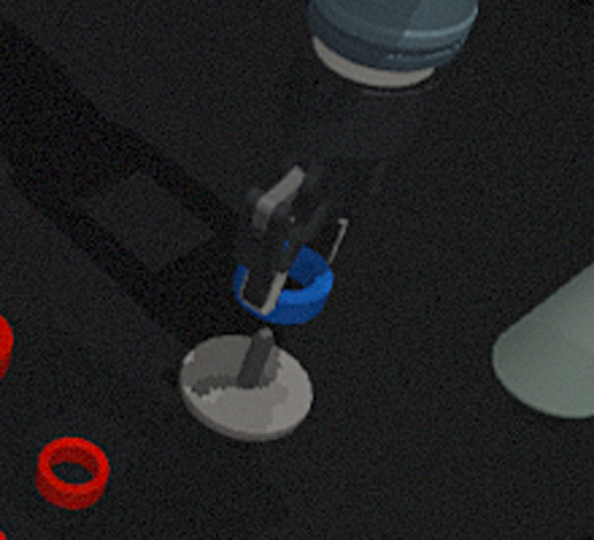

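The ring sits above the spindle (crop (283,285), tip at (264,333)), with about 11 mm of radial clearance. Lowering it.

send_rows:
  series:
    - [[0,0,0],[0,1,-25],1]
    - [[0,0,0],[0,1,-45],1]
    - [[0,0,0],[0,1,-62],1]
    - [[0,0,0],[0,1,-75],1]
    - [[0,0,0],[0,1,-84],1]
    - [[0,0,0],[0,1,-84],1]
    - [[0,0,0],[0,1,-84],1]

```text
time_s: 6.75
eef_pos: [0.5856, 0.267, 0.0209]
eef_rot: [-0.0, 0.985, 0.174, 0.001]
wrist_force: [0.0, -0.4, -1.8]
opening: 0.639
grasp_force: 64.7
```

send_rows:
  series:
    - [[0,0,0],[0,0,-2],1]
    - [[0,0,0],[0,0,-3],1]
    - [[0,0,0],[0,0,-3],1]

```text
time_s: 7.12
eef_pos: [0.585, 0.2668, 0.0173]
eef_rot: [0.0, 0.985, 0.174, -0.0]
wrist_force: [0.3, -0.3, -2.8]
opening: 0.642
grasp_force: 64.7
```

Not in contact yet, so I'll go down a little further.

send_rows:
  series:
    - [[0,0,0],[0,0,-1],1]
    - [[0,0,0],[0,0,-2],1]
    - [[0,0,0],[0,0,-2],1]

```text
time_s: 7.5
eef_pos: [0.5852, 0.2669, 0.0165]
eef_rot: [0.0, 0.985, 0.174, 0.0]
wrist_force: [-3.0, -1.4, 7.1]
opening: 0.641
grasp_force: 65.7
```

That's contact, at 7 N. Releasing and rising.

send_rows:
  series:
    - [[0,0,0],[0,0,0],-0.8]
    - [[0,0,0],[0,0,0],-0.8]
    - [[0,0,0],[0,0,0],-0.8]
    - [[0,0,0],[0,0,0],-0.8]
    - [[0,0,0],[0,0,20],-0.8]
    - [[0,0,0],[0,0,60],-0.8]
    - [[0,0,0],[0,0,100],-0.8]
    - [[0,0,0],[0,0,100],-0.8]

```text
time_s: 8.5
eef_pos: [0.5885, 0.2678, 0.1215]
eef_rot: [-0.0, 0.985, 0.174, 0.005]
wrist_force: [0.7, 0.1, 0.1]
opening: 0.9
grasp_force: 0.0
```

send_rows:
  series:
    - [[0,0,0],[8,-50,0],-0.6]
    - [[0,0,0],[16,-100,0],-0.6]
    - [[0,0,0],[22,-150,0],-0.6]
    - [[0,0,0],[22,-151,-40],-0.6]
    - [[0,0,0],[22,-151,-65],-0.6]
    - [[0,0,0],[22,-151,-65],-0.6]
    - [[0,0,0],[22,-151,-65],-0.6]

```text
time_s: 9.38
eef_pos: [0.6077, 0.116, 0.0514]
eef_rot: [0.0, 0.985, 0.174, 0.001]
wrist_force: [-0.6, -1.1, 0.1]
opening: 0.796
grasp_force: 0.0
```

Run:
```python
from h import *
o=telemetry.get_obs();print(o["eef_pos"],o["opening"])
c={n:camera(n) for n in("top","scene","wrist")}
for n in("top","scene"):
  print(n,[(d["conf"],d["xyz"]) for d in spotter.landmark_of("ring_wide",n)])
  print(fit(c[n],"blue",(.585,.266),.02,.01))
a=cv2.resize(c["scene"]["pixels"][120:280,380:560],(400,356)); b=cv2.resize(c["wrist"]["pixels"],(400,300))
cv2.imwrite("pics/s3.png",np.hstack([a[:300],b])[:,:,::-1])
```

```text
[0.60770018 0.11599176 0.05135762] 0.7964352750757164
top [(0.76, [0.5821, 0.2704, 0.009]), (0.66, [0.6307, -0.1752, -0.0044])]
(array([0.5803, 0.2481, 0.0284]), array([178.1, 230.5]))
scene [(0.63, [0.6326, -0.1771, 0.0048]), (0.58, [0.5854, 0.2655, 0.0138])]
(array([0.5851, 0.2652, 0.0549]), array([472.3, 217.2]))
```

View pics/s3.png

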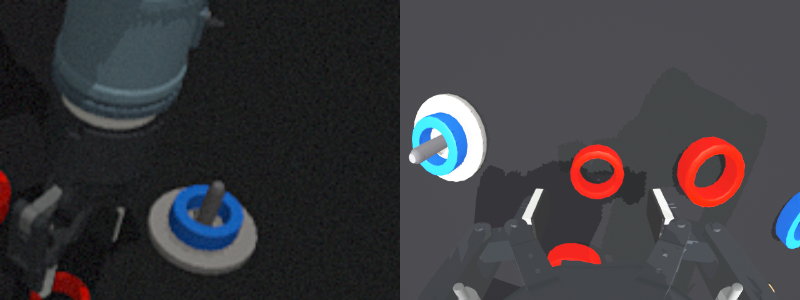

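The blue ring lies flat on the base around the spindle (left panel (207,217)). The small red ring at (597,172) in the right panel is centred between the pads. Gripping it.

send_rows:
  series:
    - [[0,0,0],[0,0,-25],-0.6]
    - [[0,0,0],[0,0,-45],-0.6]
    - [[0,0,0],[0,0,-45],-0.6]
    - [[0,0,0],[0,0,-45],1]
    - [[0,0,0],[0,0,-45],1]
    - [[0,0,0],[0,0,-45],1]
    - [[0,0,0],[0,0,-45],1]
    - [[0,0,0],[0,0,-45],1]
    - [[0,0,0],[0,0,-45],1]
    - [[0,0,0],[0,0,-45],1]

```text
time_s: 10.88
eef_pos: [0.6081, 0.1158, 0.0066]
eef_rot: [0.0, 0.985, 0.174, 0.001]
wrist_force: [-0.3, -0.2, 6.5]
opening: 0.512
grasp_force: 61.2
```

send_rows:
  series:
    - [[0,0,0],[0,0,20],1]
    - [[0,0,0],[0,0,60],1]
    - [[0,0,0],[0,0,100],1]
    - [[0,0,0],[0,0,100],1]
    - [[0,0,0],[0,0,100],1]

```text
time_s: 11.5
eef_pos: [0.6067, 0.1158, 0.1055]
eef_rot: [0.0, 0.985, 0.174, -0.0]
wrist_force: [0.2, -0.1, -0.8]
opening: 0.502
grasp_force: 61.3
```

send_rows:
  series:
    - [[0,0,0],[-7,50,0],1]
    - [[0,0,0],[-14,100,0],1]
    - [[0,0,0],[-22,135,0],1]
    - [[0,0,0],[-22,150,0],1]
    - [[0,0,0],[-22,150,0],1]
    - [[0,0,0],[-22,150,0],1]

```text
time_s: 12.25
eef_pos: [0.5853, 0.2645, 0.1047]
eef_rot: [0.0, 0.985, 0.174, -0.0]
wrist_force: [0.4, 0.1, -0.9]
opening: 0.506
grasp_force: 61.3
```

Run:
```python
from h import *
o=telemetry.get_obs();print(o["eef_pos"],o["opening"])
c=camera("scene")
print([(d["conf"],d["xyz"]) for d in spotter.landmark_of("ring_narrow","scene")])
cv2.imwrite("pics/s4.png",cv2.resize(c["pixels"][80:280,380:600,::-1],None,fx=2.7,fy=2.7,interpolation=cv2.INTER_CUBIC))
```

```text
[0.58525986 0.26445284 0.10473564] 0.5063159963933439
[(0.95, [0.478, 0.0991, -0.002]), (0.81, [0.5849, 0.2652, 0.0977]), (0.58, [0.6444, 0.0154, -0.0034])]
```

View pics/s4.png

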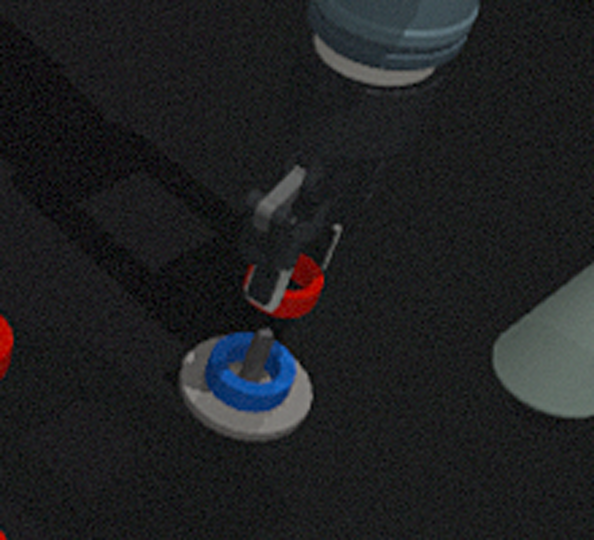

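The red ring is held level at (287,287), above the spindle tip at (264,333). Lowering it onto the blue one.

send_rows:
  series:
    - [[0,0,0],[0,1,-22],1]
    - [[0,0,0],[0,1,-40],1]
    - [[0,0,0],[0,1,-55],1]
    - [[0,0,0],[0,1,-64],1]
    - [[0,0,0],[0,1,-64],1]
    - [[0,0,0],[0,1,-64],1]

```text
time_s: 13.1
eef_pos: [0.5856, 0.267, 0.0419]
eef_rot: [-0.0, 0.985, 0.174, 0.001]
wrist_force: [0.4, 0.2, -1.5]
opening: 0.505
grasp_force: 61.3
```

send_rows:
  series:
    - [[0,0,0],[0,0,-2],1]
    - [[0,0,0],[0,0,-3],1]
    - [[0,0,0],[0,0,-3],1]

```text
time_s: 13.48
eef_pos: [0.5851, 0.2668, 0.0384]
eef_rot: [-0.0, 0.985, 0.174, 0.0]
wrist_force: [-0.3, -0.5, -1.8]
opening: 0.507
grasp_force: 61.3
```

send_rows:
  series:
    - [[0,0,0],[0,0,-1],1]
    - [[0,0,0],[0,0,-2],1]
    - [[0,0,0],[0,0,-2],1]

```text
time_s: 13.85
eef_pos: [0.5852, 0.2668, 0.0367]
eef_rot: [0.0, 0.985, 0.174, 0.0]
wrist_force: [-2.4, -0.0, 3.1]
opening: 0.507
grasp_force: 61.7
```

Contact again. Releasing, rising and moving clear.

send_rows:
  series:
    - [[0,0,0],[0,0,0],-0.6]
    - [[0,0,0],[0,0,0],-0.6]
    - [[0,0,0],[0,0,0],-0.6]
    - [[0,0,0],[0,0,0],-0.6]
    - [[0,0,0],[0,0,20],-0.6]
    - [[0,0,0],[0,0,60],-0.6]
    - [[0,0,0],[0,0,120],-0.6]
    - [[0,0,0],[-30,-50,120],-0.6]
    - [[0,0,0],[-50,-100,120],-0.6]
    - [[0,0,0],[-50,-100,120],-0.6]

```text
time_s: 15.1
eef_pos: [0.5342, 0.1644, 0.1578]
eef_rot: [0.0, 0.985, 0.172, 0.0]
wrist_force: [0.4, 0.7, -0.2]
opening: 0.8
grasp_force: 0.0
```

send_rows:
  series:
    - [[0,0,0],[0,-50,20],-0.6]
    - [[0,0,0],[0,-90,20],-0.6]
    - [[0,0,0],[0,-90,20],-0.6]
    - [[0,0,0],[0,-90,20],-0.6]

```text
time_s: 15.6
eef_pos: [0.5356, 0.0774, 0.177]
eef_rot: [-0.0, 0.985, 0.174, 0.001]
wrist_force: [-0.1, -0.3, 0.3]
opening: 0.802
grasp_force: 0.0
```

Run:
```python
from h import *
c={n:camera(n) for n in("top","scene")}
for n in c:
  for t in("ring_wide","ring_narrow","cork_ring"): print(n,t,[(d["conf"],d["xyz"]) for d in spotter.landmark_of(t,n)])
print(fit(c["scene"],"red",(.585,.266),.018,.03))
a=c["scene"]["pixels"][150:270,400:540]; b=c["top"]["pixels"][170:290,100:240]
cv2.imwrite("pics/s5.png",cv2.resize(np.hstack([a,b]),None,fx=2.8,fy=2.8,interpolation=cv2.INTER_CUBIC)[:,:,::-1])
```

```text
top ring_wide [(0.63, [0.6318, -0.1788, -0.0041])]
top ring_narrow [(0.81, [0.6444, 0.0152, 0.0016]), (0.55, [0.4837, 0.1021, -0.002])]
top cork_ring [(0.96, [0.4603, -0.2496, 0.0019])]
scene ring_wide [(0.85, [0.5844, 0.2684, 0.0134]), (0.73, [0.632, -0.1766, 0.0012])]
scene ring_narrow [(0.88, [0.5848, 0.268, 0.0295]), (0.87, [0.6423, 0.0145, 0.0003]), (0.86, [0.4796, 0.0988, -0.0016])]
scene cork_ring [(0.84, [0.4603, -0.2437, 0.0007])]
(array([0.585 , 0.266 , 0.0431]), array([475.3, 210. ]))
```

View pics/s5.png

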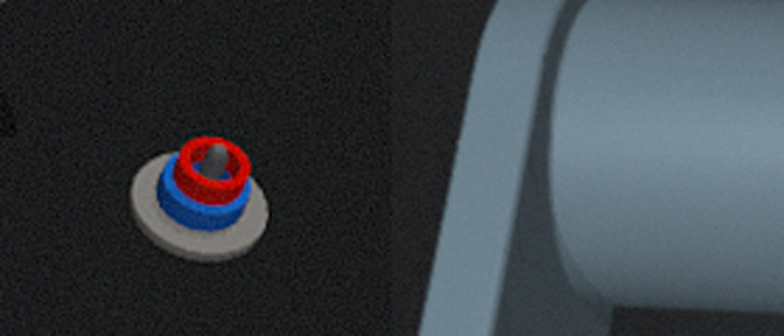

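The red ring at (213,172) lies flat and concentric on the blue ring at (205,200), with the spindle through both. The cork ring has not moved.

```bash
python3 -c "
from bench import ctrl; print(ctrl.hand_in())"
```

```text
the job is handed in; nothing more can be done
None
```

I put the blue ring flat on the stand's base with the red ring flat on top of it, let go of both, left the cork ring where it was, and handed the job in; the hand-in call returned no verdict.

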